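# Sanitise the tall tin

## Task

Put the tall tin into the sanitising box: stand it upright on the compartment floor without dropping it, let go, and then slide the flat cover fully shut over it. Then start the timer: twist the knob clockwise past its top mark (30 minutes), and turn it back down to 10 minutes. Leave the other goods on the bench where they stand.

Things in the scene. Friction and masses are not known exactly. Their poses are not given: they have to be found in the camera images.
- tall_tin_center (a point): Centre (half-way up) of the tall tin: upright loose cylinder, steel ends, paper label, 62 mm diameter, 104 mm high, about 0.4 kg; z axis up along it. It stands on the bench at the robot's right with a short tin (52 mm high) and an amber jar with a white cap (80 mm high); the three may swap places; it is the tallest of the three.
- compartment (a point): Centre of the compartment's floor, 8 mm above the bench. Axes: z up; x along the box, away from the robot (within 12 degrees of straight ahead); y to the left. Open at the top; inside 150 mm along x, 124 mm along y; side and near walls 10 mm thick, their tops 106 mm above this floor.
- sanitiser: The white sanitising box, fixed to the bench; axes as compartment, origin at bench level straight below that point. It reaches from x = -85 mm to +267 mm, 156 mm wide over its two aluminium rails along the long sides (rail tops 121 mm above the bench). Beyond x = +75 mm it is a solid lamp housing, 114 mm high.
- cover (a joint): How far the flat aluminium cover is slid open, m: 0 fully shut (over the compartment), 0.178 fully open (over the lamp housing); opens along +x of compartment. Starts nearly or fully open. About 2 N of friction; stays where it is left. The panel is 166 mm along x, 142 mm across, 6 mm thick, its top 121 mm above the bench.
- cover_grip (a point): Centre of the upright black bar grip in the middle of the cover: 12 mm thick along the slide direction, 70 mm long across it, 30 mm high above the panel; this point is 14 mm below the bar's top, 16 mm above the panel. Axes as compartment. Moves with the cover; straight above the middle of the compartment when shut.
- timer (a joint): Angle of the timer's knob, rad: 0 at the 0-minute mark, growing clockwise as seen looking at the dial, 0.05 rad a minute: 10 minutes is 0.5, 20 is 1.0, the top mark of 30 minutes is 1.5, end stop 1.85. Friction about 0.06 N m; stays where it is left (does not run down). Starts between 1 and 7 minutes.
- timer_grip (a point): On the axis of the timer's knob at the height to grip. z axis: the knob's axis, out of the dial, 35 degrees from vertical. Black bar 66 mm long, 16 mm thick, its top 16 mm above this point along z; it stands on a round black foot 72 mm across, top 18 mm below this point. x axis along the bar to its pointer end (white line on top, white stripe on that end, white tongue on the foot's rim), y across; x and y turn with the knob.
- dial: Steel dial disc, 112 mm across, under the knob; origin at its centre, 29 mm below timer_grip along z. z out of the dial, x straight up the slope, y left; fixed. Marks on its upper rim, clockwise, 0.5 rad apart: ring = 0, one stroke = 10, two = 20, three strokes = 30 minutes (top mark). The ring is 0.85 rad counter-clockwise of x.
- timer_base: Grey console that carries the timer, fixed to the bench at the robot's left: 125 x 130 mm, about 110 mm high, face sloping 35 degrees, facing the robot and partly the right. Origin at the middle of its underside, z up, -x its front.
- short_tin_center (a point): Centre of the short tin, 70 mm diameter, 52 mm high; to be left alone.
- jar_center (a point): Centre of the jar with the white cap, 62 mm diameter, 80 mm high; to be left alone.
- carton_center (a point): Centre of an upright loose carton, 50 x 110 x 150 mm high, at the far right; to be left alone.
- tape_roll_center (a point): Centre of a roll of clear tape lying flat, 100 mm diameter, 48 mm high, behind the timer; to be left alone.
- scanner_center (a point): Middle of a grey and black hand scanner lying at the far left, 130 x 62 x 42 mm high; to be left alone.
Things that resemble listed ones, but are neither listed nor needed, are in the scene too. What is shaped like the part that bears tall_tin_center but yellow is not meant.

How it is judged:
On the way, in this order (a step that is already met when the one before it is completed fails the run):
1. the tall tin stands upright on the compartment floor, let go (x of tall_tin_center in the frame of compartment between -0.05 and 0.05 m and y of tall_tin_center in the frame of compartment between -0.04 and 0.04 m and z of tall_tin_center in the frame of compartment between 0.044 and 0.06 m and angle between tall_tin_center's own z axis and vertical below 0.12 rad and contact force between the fingers and tall_tin below 0.5 N and linear speed of tall_tin below 0.05 m/s), for 0.2 s.
2. the cover is slid fully shut over the tin (value of joint cover below 0.008 m and x of tall_tin_center in the frame of compartment between -0.05 and 0.05 m and y of tall_tin_center in the frame of compartment between -0.04 and 0.04 m and z of tall_tin_center in the frame of compartment between 0.044 and 0.06 m and angle between tall_tin_center's own z axis and vertical below 0.12 rad), for 0.1 s.
3. the timer is twisted past its 30 minute top mark (value of joint timer above 1.53 rad and value of joint cover below 0.008 m), for 0.05 s.
4. the timer is turned back to 10 minutes (value of joint timer between 0.4 and 0.6 rad and value of joint cover below 0.008 m), for 0.1 s.
At the end, for the whole second after the job is handed in: The tall tin stands upright (within 7 degrees) and still on the compartment floor, the cover is shut to within 8 mm, and the timer rests at 10 minutes to within 2 minutes, after having been turned past 30 with the cover shut (all of step 4 and x of tall_tin_center in the frame of compartment between -0.05 and 0.05 m and y of tall_tin_center in the frame of compartment between -0.04 and 0.04 m and z of tall_tin_center in the frame of compartment between 0.044 and 0.06 m and angle between tall_tin_center's own z axis and vertical below 0.12 rad and velocity of joint timer between -0.05 and 0.05 rad/s and linear speed of tall_tin below 0.02 m/s); the robot touches nothing.
It fails at once if one of the goods beside the tin (short tin, jar) is shifted more than 40 mm or tipped (distance of any of short_tin_center, jar_center from where it was at the start of the episode above 0.04 m or angle between any of short_tin_center, jar_center's own z axis and vertical above 0.5 rad).
It fails at once if one of the other loose things (carton, tape roll, scanner) is shifted more than 40 mm or tipped (distance of any of carton_center, tape_roll_center, scanner_center from where it was at the start of the episode above 0.04 m or angle between any of carton_center, tape_roll_center, scanner_center's own z axis and vertical above 0.5 rad).
It fails at once if the tall tin is dropped into the compartment (linear speed of tall_tin above 0.6 m/s and x of tall_tin_center in the frame of compartment between -0.05 and 0.05 m and y of tall_tin_center in the frame of compartment between -0.04 and 0.04 m and z of tall_tin_center in the frame of compartment below 0.11 m and contact force between the fingers and tall_tin below 0.5 N).
It also fails if it takes over 61 s, if anything falls off the work surface, if the arm or the gripper's body presses on something with over 40 N, if the wrist force passes 120 N, or if a joint passes its speed limit or range.

## Robot

A 6-joint arm with a two-finger parallel gripper is mounted at the origin on the work surface. World frame = base frame: x ahead of the robot, y to its left, z up, the work surface at z = 0. Lengths are in m, angles in rad, forces in N, time in s.
With the tool pointing down it reaches from about 0.425 to 0.95 m from the base axis. Payload 3.5 kg.
Tool frame: the origin (TCP) lies midway between the tips of the shut fingers; the grasp point (between the pads) lies ctrl.grasp_offset behind it (ctrl.grasp_offset is the distance from the TCP to the grasp point, in m); x points along the fingers, y is the direction in which the jaws open and shut, and the axes are right-handed (so a half turn about x gives the same grasp; the last joint's range is limited). The gripper opens to 85 mm and grips with 20 to 120 N. Pads are 22 mm wide; open, the fingers measure 114 mm over their backs; the gripper's body (76 mm by 85 mm) begins 54 mm behind the grasp point. The pads swing forward as they close: fully open they stand 13 mm farther back than shut.
Start: joints at [-1.342, 0.286, 1.577, -0, 1.279, -0.15], TCP at [0.25, -0.627, 0.231] pointing down, gripper open.
Joint ranges: [-2.77, 2.77], [-0.9, 2.22], [0.21, 2.48], [-1.53, 4.67], [0.24, 2.81], [-2.84, 2.84]. Speed limits (rad/s): [2.79, 2.79, 3.14, 3.14, 3.14, 3.14].

## Interface

Orientations are given as a unit quaternion [x, y, z, w].
In Python, from plant import readout, read_camera, sign_off, ctrl gives the robot as it stands.
- The arm moves only by the tool drive_tool, never from a script. Its argument "steps" is a list of rows, each a list of 5 numbers: the shift along the tool's x, y, z in cm, then the turn about the tool's x in degrees, then the opening, from 0 (shut) to 1 (fully open). A call has 1 to 10 rows; each row shifts and turns the commanded pose from where the row before left it, along the tool's axes as they then stand; what a row does not reach is not made up. A row lasts 1/10 s, in which the tool goes at most 50 mm and 8.59 degrees, less where a joint would pass 70% of its speed; a pose out of reach is approached as far as the arm can. A call is refused whole if a number of a shift passes 5 or a number of a turn 8.59, either way. A call with a gripper value outside its range is refused whole. The fingers move at their own pace and stop on an object; "force" is the grip in N (left out, the last holds). Time passes only in rows, so rows that do not move let the fingers close. It gives the time, the measured TCP pose, the force and the opening at its end, in the units of the state.
- readout.get_state(): the state, without advancing time (a new reading comes with each control period).
- read_camera(name): name is "scene" or "top" or "wrist"; returns a dict with "frame" (400x640x3 uint8, red, green, blue), "vertical_fov" (degrees; the focal length in pixels is half the picture's height over the tangent of half this angle, whatever the lens; pixels are square), "cx", "cy" (the principal point, pixels), "eye" and "orientation" of the camera in the world. Camera axes: x right, y up, looking along -z (the intrinsics and any distortion apply to the point x, -y, -z); pixel columns grow to the right and rows downward; lengths in m; the calibration is good to about 2 mm. A picture is of the moment at which its call begins. There is no depth.
- sign_off(): hands the job in, once; it reports no verdict.
The state is a dict: "time": time; "qpos": joint angles; "dq": joint speeds; "joint_efforts": joint torques, N m; "eef_pos": TCP position; "tcp_rot": TCP orientation; "contact_force": force on the tool from outside, world axes, zero at the start; "wrist_torque": the same for the moment, N m; "opening": opening from 0.0 (shut) to 1.0 (fully open).
Only numpy, scipy, OpenCV 4.12 (cv2) and the standard library are available. Lean on these libraries where they do the work, as an engineer would, in place of code of your own. Each camera call takes 0.05 s, during which the arm holds its last target. There are 200 camera calls.

## Working session

There is one attempt and no reset: what is moved stays moved. The work goes in short steps, Python scripts to look and compute and a tool call to move; the robot and the scene stay as the last step left them, time stands still between calls to the robot, and variables do not carry over. Pictures are saved under pics/ and viewed, about 8 in all and at most 12, crops included, and the job is handed in when it is done.

Besides the shell and the picture viewer there is one more tool, called after "Request:" as name(argument=value, ...), one argument or row to a line, values as JSON. drive_tool: Moves the arm, as the interface text tells. Its arguments: {"type":"object","properties":{"steps":{"type":"array","items":{"type":"array","items":{"type":"number"}}},"force":{"type":"number"}},"required":["steps"]}

```bash
ls; mkdir -p pics; cat > h.py <<'E'
import numpy as np, cv2
from plant import readout, read_camera, sign_off, ctrl
from scipy.spatial.transform import Rotation as R
def K(c):
    f=c["frame"].shape[0]/2/np.tan(np.radians(c["vertical_fov"])/2); return f
def grab(n):
    c=read_camera(n); cv2.imwrite(f"pics/_{n}.png",c["frame"][:,:,::-1]); np.save(f"pics/_{n}.npy",c,allow_pickle=True); return c
def load(n): return np.load(f"pics/_{n}.npy",allow_pickle=True).item()
def ray(c,u,v):
    f=K(c); d=np.array([(u-c["cx"])/f,-(v-c["cy"])/f,-1.0]); return np.array(c["eye"]),R.from_quat(c["orientation"]).apply(d)
def onz(c,u,v,z):
    e,d=ray(c,u,v); return e+d*(z-e[2])/d[2]
def proj(c,p):
    f=K(c); q=R.from_quat(c["orientation"]).inv().apply(np.array(p)-c["eye"]); return c["cx"]+f*q[0]/-q[2], c["cy"]-f*q[1]/-q[2]
E
python3 - <<'E'
from h import *
for n in("scene","top","wrist"):
    c=grab(n); print(n,{k:v for k,v in c.items() if k!="frame"})
print(readout.get_state(),ctrl.grasp_offset)
s=[cv2.imread(f"pics/_{n}.png") for n in("scene","top")]
cv2.imwrite("pics/a.png",s[0]);cv2.imwrite("pics/b.png",s[1])
E
```

```text
pics
scene {'vertical_fov': 44.38660658209534, 'cx': 318.81602980006096, 'cy': 194.80939862834762, 'eye': array([ 0.95323901, -0.44447427,  1.22917554]), 'orientation': array([0.24490824, 0.09740031, 0.33031076, 0.90632662])}
top {'vertical_fov': 48.25144298556279, 'cx': 326.1280811892129, 'cy': 203.38367578104246, 'eye': array([0.38672976, 0.04704465, 1.6280691 ]), 'orientation': array([ 0.0271442 , -0.03352468, -0.70331887,  0.70956456])}
wrist {'vertical_fov': 58.875335935252885, 'cx': 320.4974016004502, 'cy': 202.64720111455705, 'eye': array([ 0.31748838, -0.59956342,  0.37371576]), 'orientation': array([-0.11950528,  0.08298292, -0.55577322,  0.81850379])}
{'time': 0.15, 'qpos': array([-1.34197425e+00,  2.86994766e-01,  1.57786149e+00, -3.03391048e-05,
        1.27861812e+00, -1.50021130e-01]), 'dq': array([-0.00026095, -0.00262273, -0.00514973,  0.00141798,  0.00207965,
        0.00031811]), 'joint_efforts': array([ 1.37977444e-03, -4.06599391e+01, -2.93142343e+01, -5.15973943e-05,
        3.94859846e-03, -1.48669983e-05]), 'eef_pos': array([ 0.24953301, -0.62661774,  0.23023196]), 'tcp_rot': array([-0.69442162, -0.13380911,  0.69449455, -0.13248037]), 'contact_force': array([ 0.05731641, -0.74489903, -0.28108203]), 'wrist_torque': array([0.04498582, 0.01098333, 0.01769669]), 'opening': 1.0005708561101891} 0.0187
```

View pics/a.png

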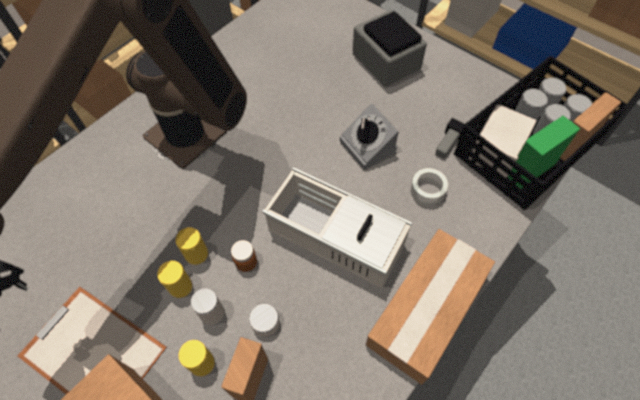

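View pics/b.png

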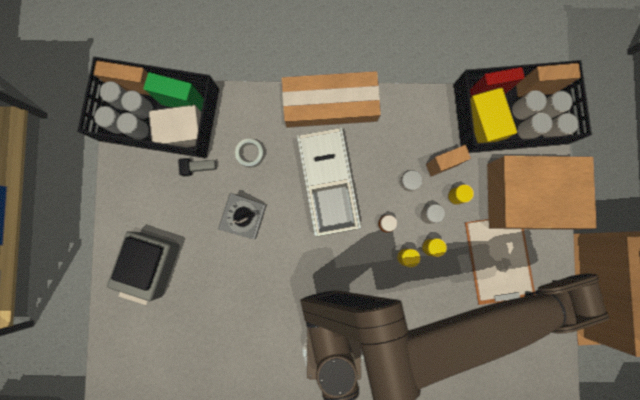

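Candidates for the tall tin in the scene view: yellow tins (192,245), (175,279) and (196,358), all excluded by colour; the white-label can (206,307), which looks tall; a short tin (264,321); the jar (243,255); and grey cans in the crates, which aren't on the bench. I choose (206,307), which is (433,212) in the top view. The box, timer and cover grip are also visible. Next is a close crop plus measurements.

```bash
python3 - <<'E'
from h import *
s=cv2.imread("pics/_scene.png");t=cv2.imread("pics/_top.png")
a=cv2.resize(s[220:390,130:300],None,fx=2.35,fy=2.35,interpolation=2)[:400]
b=cv2.resize(t[120:245,180:380],None,fx=4,fy=4,interpolation=2)
a2=cv2.resize(s[220:390,140:310],(400,400),interpolation=2)
# box and dial from scene
b2=cv2.resize(t[150:245,370:480],(400,345),interpolation=2)
top=np.zeros((600,800,3),np.uint8)
top[:300,:400]=cv2.resize(s[225:345,140:300],(400,300),interpolation=2)  # 2.5x
top[:300,400:]=cv2.resize(t[150:240,370:490],(400,300),interpolation=2)  # 3.333x
top[300:,:400]=cv2.resize(t[120:240,285:365],(200,300),interpolation=2).repeat(1,1) if 0 else cv2.resize(t[120:240,280:440],(400,300),interpolation=2) #2.5x
top[300:,400:]=cv2.resize(t[180:255,200:300],(400,300),interpolation=2) #4x
cv2.imwrite("pics/c.png",top)
E
```

```text
(no output)
```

View pics/c.png

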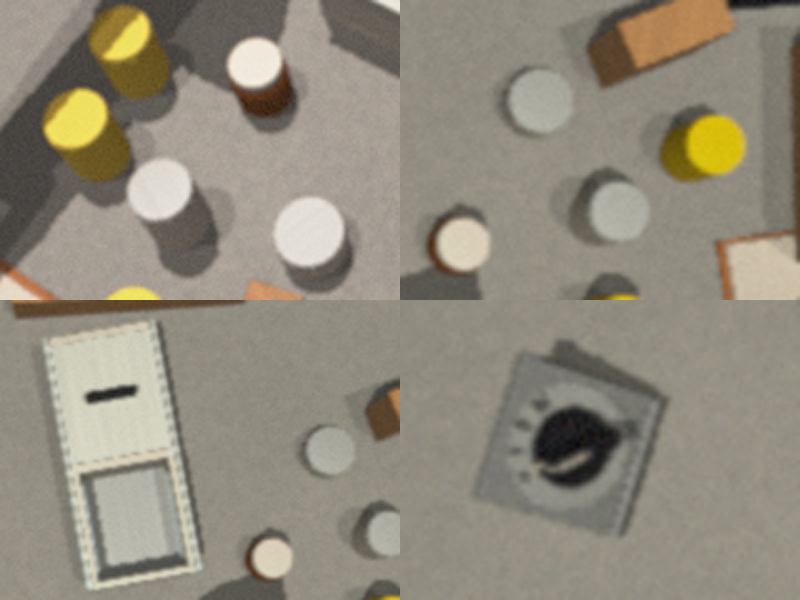

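The crop shows the chosen can is clearly the tall one, with its top at scene (204,301) and top (435,213). The box corners, the cover grip and the timer (pointer lower left, in the top view) are also clear.

```bash
python3 - <<'E'
from h import *
t=load("top");s=load("scene")
print("tin top", onz(t,435.4,213.3,.104), onz(s,204,301,.104))
print("short", onz(t,370+140/3.333,150+100/3.333,.052),"jar",onz(t,370+62/3.333,150+243/3.333,.08), onz(s,140+256/2.5,225+62/2.5,.08))
print("yellow",[onz(t,u,v,.104)[:2].round(3) for u,v in((462,193),(410,257),(437,247))], "carton",onz(t,455,155,.15)[:2])
C=[onz(t,280+x/2.5,120+(y-300)/2.5,.121)[:2] for x,y in((42,341),(158,320),(200,567),(88,588))]
print(np.round(C,3)); ax=((C[0]+C[1])-(C[2]+C[3]))/2; print(np.linalg.norm(ax),np.degrees(np.arctan2(ax[1],ax[0]))); u=ax/np.linalg.norm(ax)
cen=np.mean(C,0); comp=cen-u*(.267-.085)/2; print("comp",comp)
G=[onz(t,280+x/2.5,120+(y-300)/2.5,.151)[:2] for x,y in((87,398),(137,390))]; g=np.mean(G,0);print("grip",g,G[0]-G[1],"along",(g-comp)@u,"lat",np.cross(u,g-comp))
# timer: foot centre approx, in top crop (575,447)
print("knob",onz(t,200+175/4,180+147/4,.11))
ct=[onz(t,200+x/4,180+(y-300)/4,z)[:2] for x,y,z in((120,353,.11),(73,495,.03),(222,535,.03),(265,400,.11))];print(np.round(ct,3))
E
```

```text
tin top [ 0.48727418 -0.34092545  0.104     ] [ 0.49089337 -0.34583393  0.104     ]
short [ 0.60888227 -0.27205953  0.052     ] jar [ 0.45397422 -0.1837996   0.08      ] [ 0.45701908 -0.18774278  0.08      ]
yellow [array([ 0.558, -0.434]), array([ 0.338, -0.253]), array([ 0.372, -0.345])] carton [ 0.68126009 -0.3977466 ]
[[ 0.746  0.137]
 [ 0.777 -0.023]
 [ 0.438 -0.081]
 [ 0.409  0.07 ]]
0.3439411819886788 10.47954532851573
comp [0.50303693 0.00916026]
grip [0.66774337 0.03997054] [-0.01153783  0.06689127] along 0.16756303405104822 lat 0.0003388118994118901
knob [0.46923722 0.31337777 0.11      ]
[[0.549 0.362]
 [0.43  0.417]
 [0.396 0.284]
 [0.51  0.238]]<stdin>:9: DeprecationWarning: Arrays of 2-dimensional vectors are deprecated. Use arrays of 3-dimensional vectors instead. (deprecated in NumPy 2.0)
```

```bash
cat >> h.py <<'E'
def to(p,yaw=None):
    "print shift (tool frame, cm) to world TCP p and then turn (deg) to jaw-axis yaw (deg, mod 180)"
    s=readout.get_state(); r=R.from_quat(s["tcp_rot"]); M=r.as_matrix()
    y=np.degrees(np.arctan2(M[1,1],M[0,1])); d=r.inv().apply(np.array(p)-s["eef_pos"])*100
    t=None
    if yaw is not None:
        t=-((yaw-y+90)%180-90)   # tool x is down
    print("t",round(s["time"],2),"at",s["eef_pos"].round(4),"yaw",round(y,1),"q6",s["qpos"][5].round(2),"shift cm",d.round(2),"turn",t, "rows>=",int(np.ceil(np.linalg.norm(d)/5)))
    return d
E
python3 - <<'E'
from h import *
print(R.from_quat(readout.get_state()["tcp_rot"]).as_matrix().round(3))
to([.489,-.343,.19],10)
E
```

```text
[[-0.     0.37  -0.929]
 [ 0.002 -0.929 -0.37 ]
 [-1.    -0.002 -0.   ]]
t 0.15 at [ 0.2495 -0.6266  0.2302] yaw -68.3 q6 -0.15 shift cm [  4.06 -17.49 -32.74] turn -78.29336733217497 rows>= 8
```

Request:
drive_tool(
  steps=[
    [0.5,-2.2,-4.1,0,1],
    [0.5,-2.2,-4.1,0,1],
    [0.5,-2.2,-4.1,0,1],
    [0.5,-2.2,-4.1,0,1],
    [0.5,-2.2,-4.1,0,1],
    [0.5,-2.2,-4.1,0,1],
    [0.5,-2.2,-4.1,0,1],
    [0.5,-2.2,-4.1,0,1],
  ],
)

```text
time: 0.95
eef_pos: [0.4901, -0.3405, 0.1909]
tcp_rot: [-0.694, -0.133, 0.695, -0.133]
contact_force: [0.2, -1.1, -0.6]
opening: 1.001
```

Request:
drive_tool(
  steps=[
    [0,0,0,-8,1],
    [0,0,0,-8,1],
    [0,0,0,-8,1],
    [0,0,0,-8,1],
    [0,0,0,-8,1],
    [0,0,0,-8,1],
    [0,0,0,-8,1],
    [0,0,0,-8,1],
    [0,0,0,-8,1],
    [0,0,0,-6,1],
  ],
)

```text
time: 1.95
eef_pos: [0.4891, -0.3421, 0.1909]
tcp_rot: [0.455, 0.542, -0.455, 0.541]
contact_force: [0.5, -0.7, 0.5]
opening: 1.003
```

```bash
python3 - <<'E'
from h import *
to([.489,-.343,.19],10)
c=grab("wrist"); print(c["eye"],proj(c,[.489,-.343,.104]))
cv2.imwrite("pics/d.png",c["frame"][:,:,::-1])
E
```

```text
t 1.95 at [ 0.4891 -0.3421  0.1909] yaw 10.0 q6 -0.95 shift cm [ 0.09 -0.02  0.09] turn -0.011613446913671055 rows>= 1
[ 0.47629275 -0.2698177   0.33455978] (np.float64(320.76936670384856), np.float64(210.171321876216))
```

View pics/d.png

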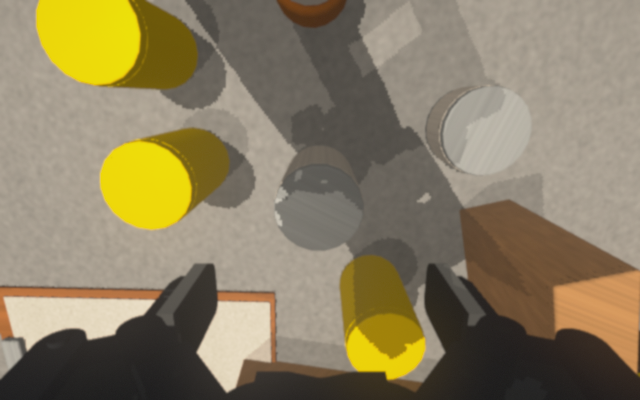

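The tall tin's top disc sits at (319,208), against a predicted (321,210), so it is centred between the jaws with the neighbours clear. I'll descend and grip.

Request:
drive_tool(
  steps=[
    [4,0,0,0,1],
    [4,0,0,0,1],
    [3,0,0,0,1],
    [2,0,0,0,1],
    [0.8,0,0,0,1],
    [0,0,0,0,1],
  ],
  force=45,
)

```text
time: 2.6
eef_pos: [0.4886, -0.3416, 0.052]
tcp_rot: [0.456, 0.541, -0.456, 0.539]
contact_force: [0.4, 0.0, -0.6]
opening: 1.0
```

Request:
drive_tool(
  steps=[
    [0,0,0,0,0.5],
    [0,0,0,0,0.5],
    [0,0,0,0,0.3],
    [0,0,0,0,0.3],
    [0,0,0,0,0.3],
    [0,0,0,0,0.3],
  ],
  force=45,
)

```text
time: 3.2
eef_pos: [0.49, -0.3434, 0.0554]
tcp_rot: [0.456, 0.539, -0.456, 0.542]
contact_force: [-1.9, -0.1, 6.0]
opening: 0.714
```

```bash
python3 - <<'E'
from h import *
s=readout.get_state();print(s["opening"],s["contact_force"])
to([.489,-.343,.24],10)
E
```

```text
0.714400919202713 [-1.89456579 -0.07222694  5.99914719]
t 3.2 at [ 0.49   -0.3434  0.0554] yaw 9.7 q6 -0.95 shift cm [-1.846e+01 -7.000e-02 -1.000e-02] turn -0.29735545410733266 rows>= 4
```

Request:
drive_tool(
  steps=[
    [-1,0,0,0,0.3],
    [-3,0,0,0,0.3],
    [-4,0,0,0,0.3],
    [-4,0,0,0,0.3],
    [-3,0,0,0,0.3],
    [-1,0,0,0,0.3],
    [0,0,0,0,0.3],
    [0,0,0,0,0.3],
  ],
)

```text
time: 4.0
eef_pos: [0.4884, -0.3413, 0.2108]
tcp_rot: [0.456, 0.542, -0.456, 0.539]
contact_force: [-0.3, -0.3, -3.9]
opening: 0.72
```

```bash
python3 - <<'E'
from h import *
s=readout.get_state();print(s["opening"],s["contact_force"])
to([.503,.009,.21],10.5)
c=grab("wrist")
cv2.imwrite("pics/e.png",c["frame"][:,:,::-1])
E
```

```text
0.7200238811972333 [-0.27140462 -0.34254811 -3.9391331 ]
t 4.0 at [ 0.4884 -0.3413  0.2108] yaw 9.7 q6 -0.95 shift cm [  0.18   7.35 -34.28] turn -0.797222591687671 rows>= 8
```

Request:
drive_tool(
  steps=[
    [0,0.4,-2,0,0.3],
    [0,0.75,-3.5,0,0.3],
    [0,0.85,-4,0,0.3],
    [0,0.85,-4,0,0.3],
    [0,0.85,-4,0,0.3],
    [0,0.85,-4,0,0.3],
    [0,0.85,-4,0,0.3],
    [0,0.85,-4,0,0.3],
    [0,0.65,-3,0,0.3],
    [0,0.4,-1.8,-0.8,0.3],
  ],
)

```text
time: 5.05
eef_pos: [0.5016, 0.0115, 0.2113]
tcp_rot: [0.451, 0.546, -0.452, 0.543]
contact_force: [-0.6, -0.2, -3.8]
opening: 0.713
```

Request:
drive_tool(
  steps=[
    [0,0,0,0,0.3],
    [0,0,0,0,0.3],
  ],
)

```text
time: 5.25
eef_pos: [0.5024, 0.0089, 0.2119]
tcp_rot: [0.451, 0.545, -0.452, 0.543]
contact_force: [-0.5, -0.5, -3.9]
opening: 0.712
```

```bash
python3 - <<'E'
from h import *
s=readout.get_state();print(s["opening"],s["contact_force"])
to([.503,.009,.21],10.5)
c=grab("wrist"); t=grab("top")
cv2.imwrite("pics/f.png",np.hstack([cv2.resize(c["frame"],(480,300)),cv2.resize(t["frame"][115:240,270:400],(312,300),interpolation=2)])[:,:,::-1])
E
```

```text
0.7124524940471493 [-0.47899977 -0.47111484 -3.9349443 ]
t 5.25 at [0.5024 0.0089 0.2119] yaw 10.6 q6 -0.37 shift cm [ 0.19  0.06 -0.  ] turn 0.08236866351923311 rows>= 1
```

View pics/f.png

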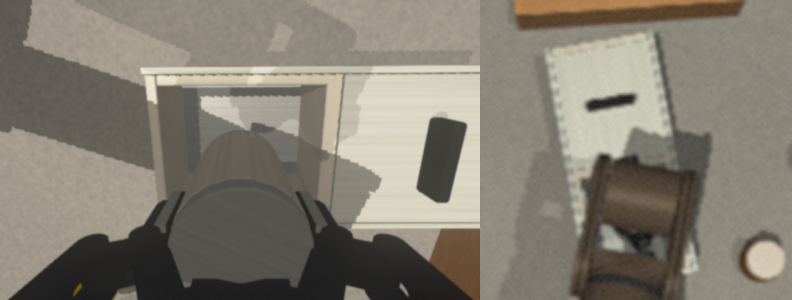

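```bash
python3 - <<'E'
from h import *
c=load("wrist")
k=1/.75
A=onz(c,145*k,70*k,.121)[:2];B=onz(c,470*k,66*k,.121)[:2]
u=(B-A)/np.linalg.norm(B-A);print("axis",np.degrees(np.arctan2(u[1],u[0])))
a=np.radians(10.5);u=np.array([np.cos(a),np.sin(a)]);v=np.array([-u[1],u[0]])
print("comp from corner",A+.085*u-.078*v)
P=onz(c,342*k,75*k,.121)[:2];print("panel near edge along", (P-(A+.085*u-.078*v))@u)
comp=np.array([.503,.009])
for z in(0.121,.114):
  for n,x,y in(("nearcorner",145,70),("right rail",400,228),("inner near",158,85),("panel",342,75)):
    p=onz(c,x*k,y*k,z)[:2]-comp; print(z,n,p@u,p@v)
E
```

```text
axis 11.171636161585292
comp from corner [0.50664684 0.00706751]
panel near edge along 0.08158327751825019
0.121 nearcorner -0.08176639241406752 0.07543528941130637
0.121 right rail 0.15920309394105048 -0.07632307511388599
0.121 inner near -0.07187149343089279 0.06314424043554984
0.121 panel 0.08481688510418264 0.07138736480179754
0.114 nearcorner -0.08419144720310763 0.07549645209037985
0.114 right rail 0.16396844603626817 -0.08079030482810304
0.114 inner near -0.07400128946811395 0.06283864446602086
0.114 panel 0.08736259057025741 0.07132773946982685
```

The box measures to within about 3 mm of the earlier estimate, with the centre at about (0.505, 0.008), and the tin is held above the compartment. Lowering.

Request:
drive_tool(
  steps=[
    [1.5,0.2,0,0,0.3],
    [3,0,0,0,0.3],
    [3,0,0,0,0.3],
    [3,0,0,0,0.3],
    [2,0,0,0,0.3],
    [1,0,0,0,0.3],
    [0.5,0,0,0,0.3],
    [0,0,0,0,0.3],
    [0,0,0,0,0.3],
  ],
)

```text
time: 6.25
eef_pos: [0.5064, 0.0081, 0.0744]
tcp_rot: [0.453, 0.543, -0.452, 0.544]
contact_force: [0.2, 0.3, -3.6]
opening: 0.713
```

Request:
drive_tool(
  steps=[
    [0.2,0,0,0,0.3],
    [0.2,0,0,0,0.3],
    [0,0,0,0,0.3],
  ],
)

```text
time: 6.55
eef_pos: [0.5055, 0.0085, 0.0695]
tcp_rot: [0.452, 0.544, -0.452, 0.544]
contact_force: [0.5, 0.1, -3.1]
opening: 0.714
```

Request:
drive_tool(
  steps=[
    [0.15,0,0,0,0.3],
    [0.15,0,0,0,0.3],
    [0,0,0,0,0.3],
  ],
)

```text
time: 6.85
eef_pos: [0.5052, 0.0085, 0.0661]
tcp_rot: [0.452, 0.544, -0.452, 0.544]
contact_force: [-1.5, -0.3, -3.6]
opening: 0.716
```

Request:
drive_tool(
  steps=[
    [0.15,0,0,0,0.3],
    [0,0,0,0,0.3],
    [0,0,0,0,0.3],
  ],
)

```text
time: 7.15
eef_pos: [0.5054, 0.0085, 0.0647]
tcp_rot: [0.452, 0.544, -0.452, 0.544]
contact_force: [-0.7, 0.1, -3.4]
opening: 0.717
```

Request:
drive_tool(
  steps=[
    [0.15,0,0,0,0.3],
    [0,0,0,0,0.3],
    [0,0,0,0,0.3],
  ],
)

```text
time: 7.45
eef_pos: [0.5056, 0.0084, 0.0635]
tcp_rot: [0.452, 0.543, -0.452, 0.544]
contact_force: [0.2, -0.5, -2.4]
opening: 0.715
```

Request:
drive_tool(
  steps=[
    [0.15,0,0,0,0.3],
    [0,0,0,0,0.3],
    [0,0,0,0,0.3],
  ],
)

```text
time: 7.75
eef_pos: [0.5057, 0.0084, 0.0634]
tcp_rot: [0.452, 0.544, -0.452, 0.544]
contact_force: [-4.6, 0.3, 6.6]
opening: 0.712
```

The force went from -3.6 to +6.6 N, so the tin is standing on the floor. Opening the gripper.

Request:
drive_tool(
  steps=[
    [0,0,0,0,0.85],
    [0,0,0,0,0.95],
    [0,0,0,0,0.95],
    [0,0,0,0,0.95],
    [0,0,0,0,0.95],
    [0,0,0,0,0.95],
  ],
)

```text
time: 8.35
eef_pos: [0.5054, 0.0085, 0.0617]
tcp_rot: [0.452, 0.544, -0.452, 0.544]
contact_force: [0.5, 0.8, 0.1]
opening: 0.946
```

Request:
drive_tool(
  steps=[
    [-1,0,0,0,0.95],
    [-2,0,0,0,0.95],
    [-4,0,0,0,0.95],
    [-4,0,0,0,0.95],
    [-3,0,0,0,0.95],
    [-1,0,0,0,0.95],
    [0,0,0,0,0.95],
  ],
)

```text
time: 9.05
eef_pos: [0.5064, 0.0083, 0.2139]
tcp_rot: [0.453, 0.542, -0.451, 0.545]
contact_force: [-0.0, 0.2, -0.2]
opening: 0.952
```

```bash
python3 - <<'E'
from h import *
s=readout.get_state();print(s["opening"],s["contact_force"])
c=grab("wrist"); t=grab("scene")
to([.669,.039,.21],10.5)
print("grip pred px wrist",proj(c,[.669,.039,.151]), "tin pred",proj(c,[.505,.008,.112]))
cv2.imwrite("pics/g.png",np.hstack([cv2.resize(c["frame"],(480,300)),cv2.resize(t["frame"][160:290,250:420],(312,239),interpolation=2)[:300] if 0 else cv2.resize(t["frame"][160:290,255:420],(320,300),interpolation=2)])[:,:,::-1])
E
```

```text
0.9516385027582409 [-0.03462004  0.2175138  -0.16192977]
t 9.15 at [0.5045 0.0086 0.2102] yaw 10.5 q6 -0.37 shift cm [-2.000e-02  1.673e+01  1.000e-02] turn 0.0026089155891213522 rows>= 4
grip pred px wrist (np.float64(588.3173591590546), np.float64(219.07347731972615)) tin pred (np.float64(318.5531663650788), np.float64(202.43996814997874))
```

View pics/g.png

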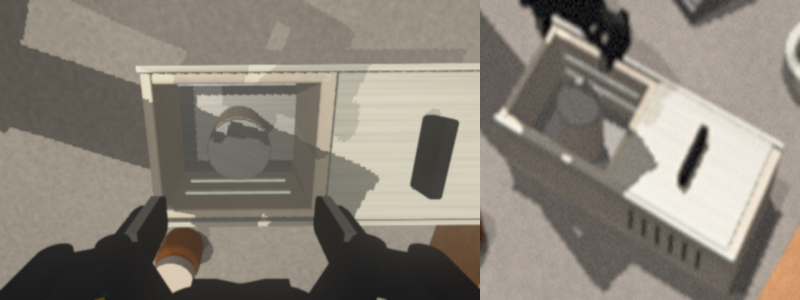

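The tin stands upright in the middle of the compartment, its top at (319,200) against a predicted (319,202). The bar grip matches its prediction at (441,162) in the scaled wrist view. Next I'll grip the bar.

Request:
drive_tool(
  steps=[
    [0,3,0,0,0.6],
    [0,4,0,0,0.6],
    [0,4,0,0,0.6],
    [0,4,0,0,0.6],
    [0,1.7,0,0,0.6],
    [0,0,0,0,0.6],
    [3,0,0,0,0.6],
    [3,0,0,0,0.6],
    [1.5,0,0,0,0.6],
    [0,0,0,0,0.6],
  ],
  force=30,
)

```text
time: 10.15
eef_pos: [0.6662, 0.039, 0.1321]
tcp_rot: [0.45, 0.546, -0.454, 0.541]
contact_force: [-0.2, -0.1, -0.0]
opening: 0.597
```

```bash
python3 - <<'E'
from h import *
s=readout.get_state();print(s["opening"],s["contact_force"])
to([.669,.039,.126],10.5)
E
```

```text
0.5968800712153877 [-0.16591294 -0.055825   -0.01649535]
t 10.15 at [0.6662 0.039  0.1321] yaw 10.5 q6 -0.28 shift cm [0.6  0.28 0.05] turn -0.006826081742957513 rows>= 1
```

Request:
drive_tool(
  steps=[
    [0,0,0,0,0.3],
    [0,0,0,0,0],
    [0,0,0,0,0],
    [0,0,0,0,0],
    [0,0,0,0,0],
    [0,0,0,0,0],
  ],
  force=30,
)

```text
time: 10.75
eef_pos: [0.6708, 0.0388, 0.1392]
tcp_rot: [0.453, 0.543, -0.451, 0.545]
contact_force: [-0.5, -1.1, 6.3]
opening: 0.13
```

```bash
python3 - <<'E'
from h import *
s=readout.get_state();print(s["opening"],s["contact_force"],s["joint_efforts"].round(1))
to([.505,.008,.126],10.5)
c=grab("wrist");s=grab("scene")
cv2.imwrite("pics/i.png",np.hstack([cv2.resize(c["frame"],(480,300)),cv2.resize(s["frame"][160:290,270:435],(320,300),interpolation=2)])[:,:,::-1])
to([.505,.008,.126],10.5)
E
```

```text
0.13019704616227967 [-0.53875076 -1.14456262  6.3380343 ] [ -0.1 -37.6 -24.6   0.1  -0.1   0.1]
t 10.75 at [0.6708 0.0388 0.1392] yaw 10.5 q6 -0.28 shift cm [  1.26 -16.87  -0.  ] turn 0.02606543671555528 rows>= 4
t 10.85 at [0.6708 0.0388 0.1392] yaw 10.5 q6 -0.28 shift cm [  1.26 -16.87  -0.  ] turn 0.02729495667676929 rows>= 4
```

Request:
drive_tool(
  steps=[
    [-0.5,-0.7,0,0,0],
    [-0.5,-1.5,0,0,0],
    [0,-2,0,0,0],
    [0,-2,0,0,0],
    [0,-2,0,0,0],
    [0,-2,0,0,0],
    [0,-2,0,0,0],
    [0,-2,0,0,0],
    [0,-1.5,0,0,0],
    [0,-1,0,0,0],
  ],
  force=30,
)

```text
time: 11.85
eef_pos: [0.5032, 0.0067, 0.14]
tcp_rot: [0.452, 0.542, -0.453, 0.544]
contact_force: [27.7, -0.7, -35.2]
opening: 0.131
```

Request:
drive_tool(
  steps=[
    [0,-0.3,0,0,0],
    [0,0,0,0,0],
    [0,0,0,0,0],
  ],
)

```text
time: 12.15
eef_pos: [0.5033, 0.007, 0.1404]
tcp_rot: [0.454, 0.541, -0.451, 0.546]
contact_force: [21.6, -5.0, -34.1]
opening: 0.132
```

```bash
python3 - <<'E'
from h import *
s=readout.get_state();print(s["opening"],s["contact_force"])
to([.505,.008,.126],10.5)
E
```

```text
0.1319725239492626 [ 21.57686633  -4.96461879 -34.0902391 ]
t 12.15 at [0.5033 0.007  0.1404] yaw 10.4 q6 -0.37 shift cm [ 1.44  0.18 -0.07] turn -0.060549678996437706 rows>= 1
```

The cover has hit its stop, with about 22 N resisting, at (0.503, 0.007), which is the compartment centre. Relaxing, opening and checking from above.

Request:
drive_tool(
  steps=[
    [0.4,0.2,0,0,0],
    [0.3,0.1,0,0,0.1],
    [0,0,0,0,0.5],
    [0,0,0,0,0.5],
    [0,0,0,0,0.5],
    [-2,0,0,0,0.5],
    [-4,0,0,0,0.5],
    [-4,0,0,0,0.5],
    [-2,0,0,0,0.5],
    [0,0,0,0,0.5],
  ],
)

```text
time: 13.15
eef_pos: [0.5072, 0.0084, 0.2643]
tcp_rot: [0.454, 0.541, -0.451, 0.546]
contact_force: [0.7, 0.3, 0.1]
opening: 0.504
```

```bash
python3 - <<'E'
from h import *
st=readout.get_state();print(st["opening"],st["contact_force"])
to([.47,.31,.25],10.5)
c=grab("wrist");s=grab("scene")
print("pred bar top centre if shut",proj(c,[.505,.008,.151]))
im=np.zeros((600,800,3),np.uint8)
im[:300,:480]=cv2.resize(c["frame"],(480,300)); im[:300,480:]=cv2.resize(s["frame"][160:290,255:420],(320,300),interpolation=2)
im[300:,:400]=cv2.resize(s["frame"][100:175,325:425],(400,300),interpolation=2)
cv2.imwrite("pics/j.png",im[:,:,::-1])
E
```

```text
0.5043559286900154 [0.67303738 0.28693168 0.11300955]
t 13.15 at [0.5072 0.0084 0.2643] yaw 10.5 q6 -0.37 shift cm [  1.36   1.83 -30.34] turn 0.01584248996513793 rows>= 7
pred bar top centre if shut (np.float64(316.8357850172669), np.float64(197.85984408650052))
```

View pics/j.png

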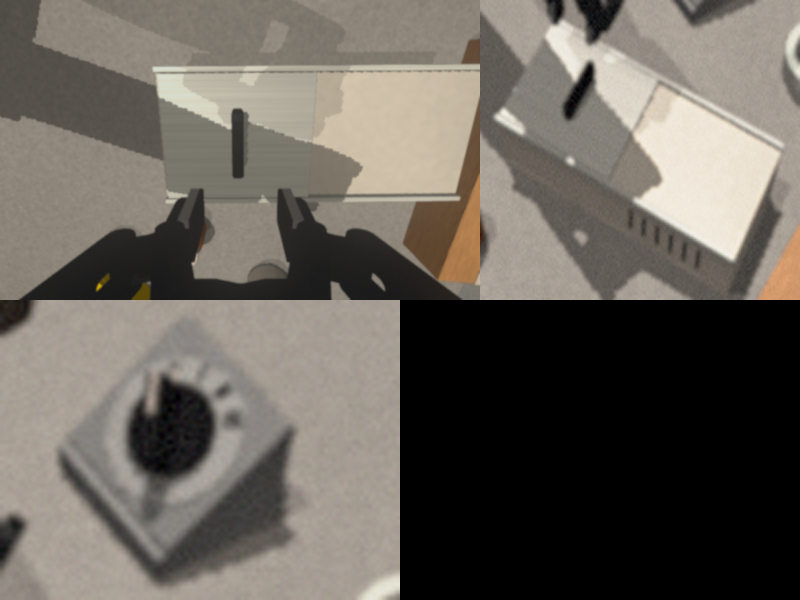

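The cover is shut: the bar is at (238,143) in the scaled view, matching the predicted column, with no gap at the near end. In the top view the timer's marks lie left (upslope ≈ +y) and the pointer sits near the ring. I'll hover over the timer for a closer look.

```bash
python3 - <<'E'
from h import *
to([.455,.285,.25],25)
t=load("top");s=load("scene")
def tri(a,b):
    (e1,d1),(e2,d2)=ray(t,*a),ray(s,*b); A=np.stack([d1,-d2],1); k=np.linalg.lstsq(A,e2-e1,rcond=None)[0]; p,q=e1+k[0]*d1,e2+k[1]*d2; return (p+q)/2,np.linalg.norm(p-q)
print(tri((243.75,216.75),(367.5,132.5)))
E
```

```text
t 13.25 at [0.505  0.0087 0.2594] yaw 10.5 q6 -0.37 shift cm [  0.95   0.12 -28.08] turn -14.490870658260718 rows>= 6
(array([0.47136498, 0.31992045, 0.07353651]), np.float64(0.00040684539573237333))
```

Request:
drive_tool(
  steps=[
    [0,0,-3,0,0.5],
    [0,0,-5,0,0.5],
    [0,0,-5,0,0.5],
    [0,0,-5,0,0.5],
    [0,0,-5,0,0.5],
    [0,0,-4,0,0.5],
    [0.5,0,-1,-7,0.5],
    [0.5,0,0,-7.5,0.5],
    [0,0,0,0,0.5],
    [0,0,0,0,0.5],
  ],
  force=25,
)

```text
time: 14.25
eef_pos: [0.4534, 0.2834, 0.2478]
tcp_rot: [0.38, 0.597, -0.382, 0.595]
contact_force: [-0.4, -0.1, 0.7]
opening: 0.5
```

```bash
python3 - <<'E'
from h import *
to([.455,.285,.25],25)
c=grab("wrist"); print(c["eye"], proj(c,[.4714,.32,.0735]))
cv2.imwrite("pics/k.png",cv2.resize(c["frame"],(800,500))[:,:,::-1])
E
```

```text
t 14.25 at [0.4534 0.2834 0.2478] yaw 24.8 q6 -0.06 shift cm [-0.22  0.21 -0.08] turn -0.15573030662513077 rows>= 1
[0.42300657 0.35024711 0.39147143] (np.float64(356.7718484889617), np.float64(152.11227898157856))
```

View pics/k.png

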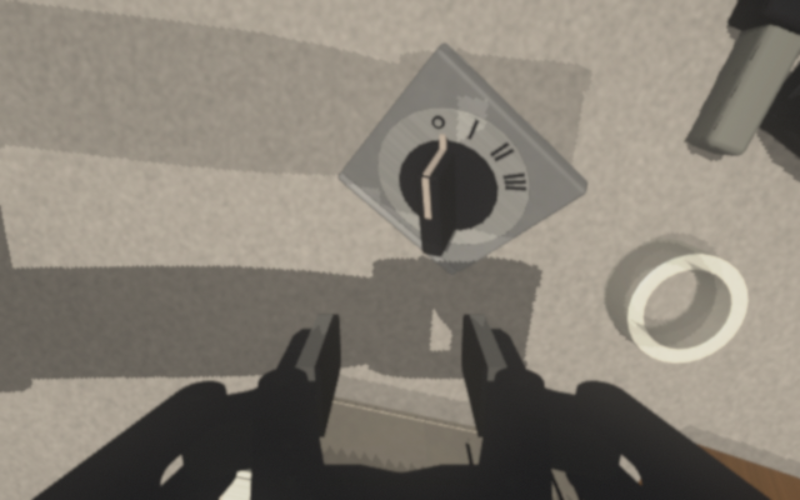

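The dial is clear, in scaled pixels: ring (438,122), I (474,129), II (502,151), III (515,181). The tongue is at (443,143), so the pointer is a little past 0. Fitting the dial frame to these points.

```bash
cat > dial.py <<'E'
from h import *
from scipy.optimize import least_squares
def frame(yaw):
    h=np.array([np.cos(yaw),np.sin(yaw),0]);z=np.array([0,0,1.]);t=np.radians(35)
    n=np.cos(t)*z-np.sin(t)*h; x=np.cos(t)*h+np.sin(t)*z; return x,np.cross(n,x),n
def circ(p,r,a):
    x,y,n=frame(p[3]); return p[:3]+r*(np.cos(a)*x+np.sin(a)*y)
E
python3 - <<'E'
from dial import *
c=load("wrist");t=load("top");k=1/1.25
marks=np.array([(438,122),(474,129),(502,151),(515,181)])*k; ang=[.85,.35,-.15,-.65]
def res(p):
    r=[]
    for m,a in zip(marks,ang): r+=list(np.array(proj(c,circ(p,p[4],a)))-m)
    e=np.array([proj(c,circ(p,.056,a)) for a in np.linspace(0,2*np.pi,90)])
    r+=[e[:,0].min()-378*k,e[:,0].max()-530*k,e[:,1].min()-107*k]
    x,y,n=frame(p[3]); r+=list(np.array(proj(t,p[:3]+.011*n))-(243.75,216.75))
    return r
f=least_squares(res,[.47,.32,.07,np.radians(72),.047]);p=f.x
print(p,np.degrees(p[3]),np.round(f.fun,1)); np.save("dial.npy",p)
x,y,n=frame(p[3]); P=p[:3]+.029*n; print("n",n,"P",P)
e,d=ray(c,443*k,143*k); q=e+d*((p[:3]+.011*n-e)@n)/(d@n)-p[:3]; print("tongue r",np.hypot(q@x,q@y),"theta",.85-np.arctan2(q@y,q@x))
for (u,v),h in(((427,178),.045),((428,218),.045)):
    e,d=ray(c,u*k,v*k); q=e+d*((p[:3]+h*n-e)@n)/(d@n)-p[:3]; print("line",q@x,q@y)
for th in(.15,.5,1.0,1.5,1.6,1.7):
    s=.85-th;b=np.cos(s)*x+np.sin(s)*y;print(th,"bar yaw",np.degrees(np.arctan2(b[1],b[0])).round(1),"jaw",np.degrees(np.arctan2(b[1],b[0])).round(1)-90)
to(P+.006*n,27)
E
```

```text
[0.47116431 0.32563364 0.07513443 1.28804773 0.04661135] 73.79969868518455 [ 0.7 -0.3 -0.5 -0.  -0.1  0.1  0.1 -0.2 -0.3  0.1  0.5 -0.5  0.4]
n [-0.16002562 -0.55080099  0.81915204] P [0.46652357 0.30966042 0.09888984]
tongue r 0.0375642437052904 theta 0.13322599611403563
line 0.02563021018631953 0.020769294117680463
line 0.0021060512328314684 0.0016355757405285682
0.15 bar yaw 119.6 jaw 29.599999999999994
0.5 bar yaw 97.8 jaw 7.799999999999997
1.0 bar yaw 63.3 jaw -26.700000000000003
1.5 bar yaw 30.9 jaw -59.1
1.6 bar yaw 25.1 jaw -64.9
1.7 bar yaw 19.5 jaw -70.5
t 14.3 at [0.4539 0.2833 0.2485] yaw 24.8 q6 -0.07 shift cm [14.47  2.06 -1.6 ] turn -2.1568180715415224 rows>= 3
```

The dial fit has residuals under 1 px. Theta is about 0.15 rad (3 min), and the grip point is (0.467, 0.310, 0.099). Moving in at jaw yaw 30°, with a half-way check.

Request:
drive_tool(
  steps=[
    [2,1.0,-0.8,0,0.4],
    [3,1.05,-0.8,0,0.4],
    [3,0,0,-5,0.4],
    [2,0,0,0,0.4],
    [1,0,0,0,0.4],
    [0,0,0,0,0.4],
    [0,0,0,0,0.4],
  ],
  force=25,
)

```text
time: 15.0
eef_pos: [0.467, 0.3069, 0.1409]
tcp_rot: [0.354, 0.612, -0.353, 0.613]
contact_force: [0.6, -0.2, 0.9]
opening: 0.396
```

```bash
python3 - <<'E'
from h import *
to([.4656,.3064,.102],30)
c=grab("wrist"); print(readout.get_state()["contact_force"])
cv2.imwrite("pics/l.png",cv2.resize(c["frame"],(800,500))[:,:,::-1])
E
```

```text
t 15.0 at [0.467  0.3069 0.1409] yaw 29.9 q6 -0.12 shift cm [ 3.89 -0.15 -0.02] turn -0.06259803292012123 rows>= 1
[0.18664642 0.0412832  0.01454407]
```

View pics/l.png

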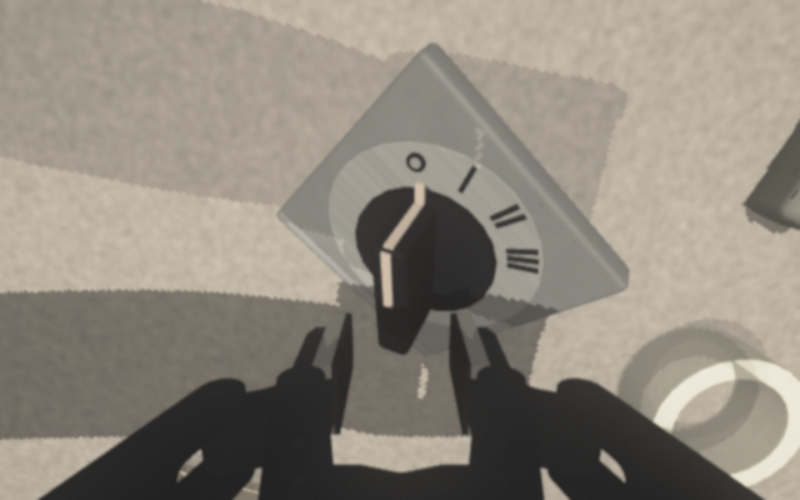

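The bar lies between the jaws: its top is slightly left at (387,280) because it tilts, and the jaw gap is 348–455. Descending and closing.

Request:
drive_tool(
  steps=[
    [1.5,0,0,0,0.4],
    [1.5,0,0,0,0.4],
    [0.7,0,0,0,0.4],
    [0,0,0,0,0.4],
    [0,0,0,0,0.4],
  ],
)

```text
time: 15.55
eef_pos: [0.466, 0.3069, 0.1024]
tcp_rot: [0.353, 0.613, -0.354, 0.612]
contact_force: [0.5, 0.1, 0.6]
opening: 0.398
```

Request:
drive_tool(
  steps=[
    [0,0,0,0,0.25],
    [0,0,0,0,0.1],
    [0,0,0,0,0.1],
    [0,0,0,0,0.1],
  ],
  force=20,
)

```text
time: 15.95
eef_pos: [0.4647, 0.3061, 0.1033]
tcp_rot: [0.352, 0.613, -0.355, 0.612]
contact_force: [-5.8, -3.6, 3.4]
opening: 0.212
```

Request:
drive_tool(
  steps=[
    [0,0,0,6,0.1],
    [0,0,0,6,0.1],
    [0,0,0,6,0.1],
    [0,0,0,6,0.1],
    [0,0,0,6,0.1],
    [0,0,0,6,0.1],
  ],
  force=20,
)

```text
time: 16.55
eef_pos: [0.4651, 0.3055, 0.1044]
tcp_rot: [-0.524, -0.472, 0.528, -0.473]
contact_force: [-6.6, -6.9, 7.4]
opening: 0.183
```

Request:
drive_tool(
  steps=[
    [0,0,0,6,0.1],
    [0,0,0,6,0.1],
    [0,0,0,6,0.1],
    [0,0,0,6,0.1],
    [0,0,0,6,0.1],
    [0,0,0,6,0.1],
  ],
)

```text
time: 17.15
eef_pos: [0.4658, 0.3055, 0.1042]
tcp_rot: [-0.645, -0.286, 0.648, -0.288]
contact_force: [-3.0, -6.2, 6.0]
opening: 0.183
```

Request:
drive_tool(
  steps=[
    [0,0,0,6,0.1],
    [0,0,0,6,0.1],
    [0,0,0,6,0.1],
    [0,0,0,6,0.1],
    [0,0,0,3,0.1],
    [0,0,0,0,0.1],
    [0,0,0,0,0.1],
  ],
)

```text
time: 17.85
eef_pos: [0.4659, 0.3051, 0.1046]
tcp_rot: [-0.694, -0.128, 0.696, -0.131]
contact_force: [-4.0, -8.3, 8.6]
opening: 0.179
```

```bash
python3 - <<'E'
from h import *
p=np.load("dial.npy");to([.4656,.3064,.102],-70)
c=grab("wrist"); s=grab("scene")
im=np.zeros((400,800,3),np.uint8); im[:300,:480]=cv2.resize(c["frame"],(480,300)); im[:240,480:]=cv2.resize(s["frame"][100:175,325:425],(320,240),interpolation=2)
cv2.imwrite("pics/m.png",im[:300,:,::-1]); print(proj(c,p[:3]))
E
```

```text
t 17.85 at [0.4659 0.3051 0.1046] yaw -68.9 q6 1.6 shift cm [ 0.26 -0.14 -0.02] turn 1.1270501511415034 rows>= 1
(np.float64(287.74465153757205), np.float64(218.74813626994919))
```

View pics/m.png

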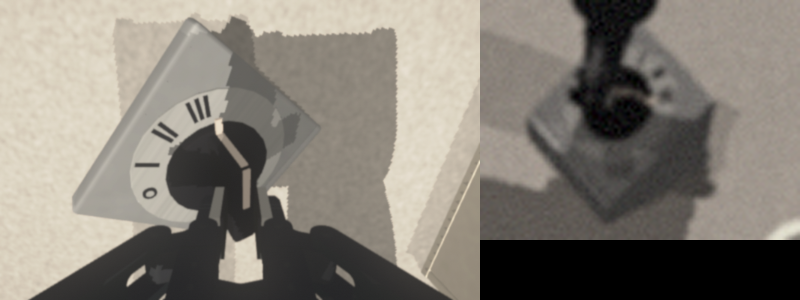

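The tongue at (218,126) is now past the III mark (200,108). Measuring the angle.

```bash
cat >> dial.py <<'E'
def theta(c,u,v,h=.011):
    p=np.load("dial.npy");x,y,n=frame(p[3]);e,d=ray(c,u,v);q=e+d*((p[:3]+h*n-e)@n)/(d@n)-p[:3]
    return np.hypot(q@x,q@y),.85-np.arctan2(q@y,q@x)
E
python3 - <<'E'
from dial import *
c=load("wrist");k=1/.75
print("tongue",theta(c,218*k,126*k)); print("III",theta(c,200*k,108*k,0),"ring",theta(c,149*k,193*k,0))
E
```

```text
tongue (np.float64(0.038618234579813275), np.float64(1.6481649223920931))
III (np.float64(0.04661153689316493), np.float64(1.525199327295495)) ring (np.float64(0.04710215391051212), np.float64(-0.01422504383340606))
```

Theta is about 1.63 to 1.65, past the 1.53 required. Turning back to jaw yaw ≈ 8° (theta 0.5).

Request:
drive_tool(
  steps=[
    [0,0,0,-6,0.1],
    [0,0,0,-6,0.1],
    [0,0,0,-6,0.1],
    [0,0,0,-6,0.1],
    [0,0,0,-6,0.1],
    [0,0,0,-6,0.1],
    [0,0,0,-6,0.1],
  ],
)

```text
time: 18.65
eef_pos: [0.4661, 0.3046, 0.1054]
tcp_rot: [-0.6, -0.37, 0.604, -0.372]
contact_force: [-6.6, -10.4, 12.3]
opening: 0.177
```

Request:
drive_tool(
  steps=[
    [0,0,0,-6,0.1],
    [0,0,0,-6,0.1],
    [0,0,0,-6,0.1],
    [0,0,0,-6,0.1],
    [0,0,0,-6,0.1],
    [0,0,0,-4.7,0.1],
    [0,0,0,0,0.1],
    [0,0,0,0,0.1],
  ],
)

```text
time: 19.45
eef_pos: [0.4655, 0.3058, 0.1043]
tcp_rot: [0.464, 0.532, -0.467, 0.532]
contact_force: [-6.8, -6.4, 8.2]
opening: 0.181
```

```bash
python3 - <<'E'
from dial import *
to([.4656,.3064,.102],7.8)
c=grab("wrist"); s=grab("scene")
im=cv2.resize(c["frame"],(800,500)); cv2.imwrite("pics/n.png",im[:,:,::-1])
p=np.load("dial.npy")
# tongue: bright pixels in an annulus about the foot rim (r 33..41 mm on the foot-top plane)
g=c["frame"].astype(int); q=np.array(proj(c,p[:3])).astype(int)
for (v,u) in np.argwhere(g.min(2)>175):
    r,th=theta(c,u,v)
    if .0345<r<.0375 and -.2<th<2: print(u,v,round(r,4),round(th,3))
E
```

```text
t 19.45 at [0.4655 0.3058 0.1043] yaw 7.7 q6 0.27 shift cm [ 0.23  0.02 -0.06] turn -0.12504281370030412 rows>= 1
```

View pics/n.png

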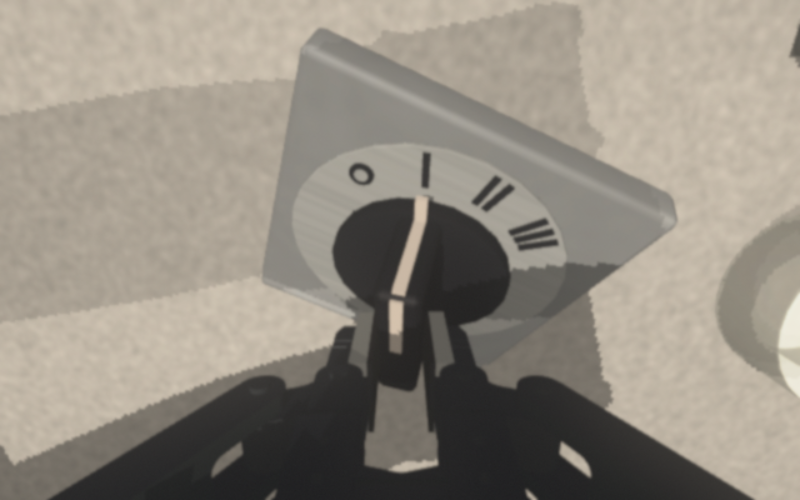

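The tongue (422,200) lines up with the one-stroke mark (426,168). Checking the number, then releasing.

```bash
python3 - <<'E'
from dial import *
c=load("wrist");k=.8
print("tongue",theta(c,422*k,200*k),"I",theta(c,426*k,168*k,0))
E
```

```text
tongue (np.float64(0.04289302123781689), np.float64(0.5215513101153151)) I (np.float64(0.0469772093771018), np.float64(0.49666508417486466))
```

Request:
drive_tool(
  steps=[
    [0,0,0,0,0.3],
    [0,0,0,0,0.4],
    [0,0,0,0,0.4],
    [0,0,0,0,0.4],
    [-1.5,0,0,0,0.4],
    [-3,0,0,0,0.4],
    [-4,0,0,0,0.4],
    [-3,0,0,0,0.4],
    [-1,0,0,0,0.4],
    [0,0,0,0,0.4],
  ],
)

```text
time: 20.55
eef_pos: [0.4672, 0.3074, 0.2304]
tcp_rot: [0.467, 0.532, -0.464, 0.533]
contact_force: [0.2, 0.1, -0.7]
opening: 0.403
```

```bash
python3 - <<'E'
from dial import *
st=readout.get_state();print(st["eef_pos"],st["contact_force"],st["time"])
c=grab("wrist"); s=grab("scene")
im=np.zeros((600,800,3),np.uint8); im[:300,:480]=cv2.resize(c["frame"],(480,300)); im[:300,480:]=cv2.resize(s["frame"][160:290,255:420],(320,300),interpolation=2)
im[300:,:480]=cv2.resize(s["frame"][:],(480,300))
cv2.imwrite("pics/o.png",im[:,:,::-1])
E
```

```text
[0.46716662 0.30744397 0.23037066] [ 0.22553689  0.08217472 -0.72715296] 20.55
```

View pics/o.png

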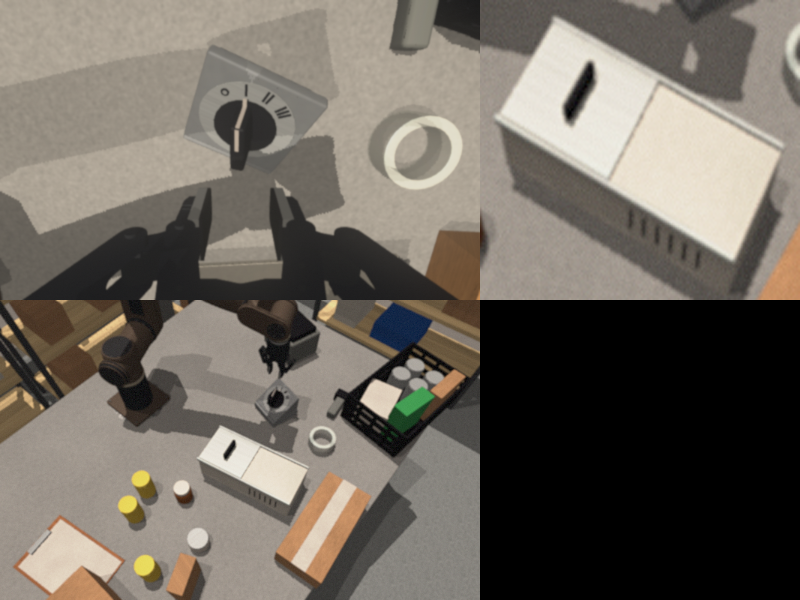

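After release the tongue (245,100) still points at the one-stroke mark (246,90). The cover is flush with the near end, the arm is clear and the neighbouring goods are in place. Final numeric check, then hand in.

```bash
python3 - <<'E'
from dial import *
c=load("wrist");s=load("scene");k=1/.75
th=theta(c,245*k,100*k);print("tongue",th)
# grip bar top centre in scene crop (580,88)-> px
g=onz(s,255+(582-480)*165/320,160+85*130/300,.145)[:2];a=np.radians(10.5);print("cover",(g-[.505,.008])@[np.cos(a),np.sin(a)])
if .42<th[1]<.58: print(sign_off())
E
```

```text
tongue (np.float64(0.0424990444701954), np.float64(0.5253674439444955))
cover 0.00439534188607892
the job is handed in; nothing more can be done
None
```

The whole task is done and handed in at about 20.6 s of the 61 s allowed; the hand-in gives no verdict.

- **Tin:** I chose the white-label can, the tallest of the three, and lowered it until the floor took its weight. After release it stood upright within about 2 px of the predicted compartment centre. I couldn't see it again once the cover was shut.
- **Cover:** I slid it onto its stop, where it resisted with about 22 N. The last coarse camera estimate put it 4 mm from shut, about the calibration's own error. That is inside the 8 mm limit, and the images show no gap.
- **Timer:** I gripped the bar and turned it to about 1.63–1.65 rad, past the 1.53 needed. I then turned it back to about 0.52 rad, against a target of 0.4–0.6. After release it read 0.525 and still pointed at the one-stroke (10 minute) mark.
- **Rest of the scene:** the last picture shows the other goods where they stood, and the arm hovers clear with no contact force.

The fingers pushed the arm up when they gripped: about 3 mm at the tin and up to 14 mm at the cover bar, with about 6 N. The grips held. While the cover was being slid shut, the upward pull reached about 35 N at the wrist.

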